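# Clamp the laser-cut sample and hold the microscope over it

### The arm

A 6-joint arm with a two-finger parallel gripper is mounted at the origin on the work surface. World frame = base frame: x ahead of the robot, y to its left, z up, the work surface at z = 0. Lengths are in m, angles in rad, forces in N, time in s.
With the tool pointing down it reaches from about 0.25 to 0.8 m from the base axis. Payload 3.9 kg.
Tool frame: the origin (TCP) lies midway between the tips of the shut fingers; the grasp point (between the pads) lies 19 mm behind it; z points along the fingers, y is the direction in which the jaws open and shut (so a half turn about z gives the same grasp; the last joint's range is limited). The gripper opens to 85 mm and grips with 20 to 120 N. Pads are 22 mm wide; open, the fingers measure 114 mm over their backs; the gripper's body (76 mm by 85 mm) begins 54 mm behind the grasp point. The pads swing forward as they close: fully open they stand 13 mm farther back than shut.
Start: joints at [-1.202, 0.26, -0.138, 1.173, 0, 1.571], TCP at [0.189, -0.49, 0.231] pointing down, gripper open.
Joint ranges: [-2.78, 2.78], [-0.83, 1.72], [-1.28, 1.37], [-1.9, 2.12], [-1.57, 1.48], [-3.14, 3.14]. Speed limits (rad/s): [2.57, 2.57, 3.14, 3.14, 3.14, 3.14].

### API

Orientations are given as a unit quaternion [x, y, z, w].
In Python, from rig import robot, cams gives the robot as it stands.
- The arm moves only by the tool apply_moves, never from a script. Its argument "rows" is a list of rows, each a list of 7 numbers: the shift along the tool's x, y, z in mm, then the turn, a rotation vector about the tool's x, y, z in degrees, then the opening, from 0 (shut) to 1 (fully open). A call has 1 to 5 rows; each row shifts and turns the pose as measured when the row begins, along the tool's axes as they then stand; what a row does not reach is not made up. A row lasts 1/12 s, in which the tool goes at most 41.7 mm and 7.16 degrees, less where a joint would pass 70% of its speed; a pose out of reach is approached as far as the arm can. A call is refused whole if a number of a shift passes 41.7 or a number of a turn 7.16, either way. A call with a gripper value outside its range is refused whole. The fingers move at their own pace and stop on an object; "grip_force" is the grip in N (left out, the last holds). Time passes only in rows, so rows that do not move let the fingers close. It gives the time, the measured TCP pose, the force and the opening at its end, in the units of the state.
- robot.sense(): the state, without advancing time (a new reading comes with each control period).
- cams.grab_frame(name): name is "scene" or "top" or "wrist"; returns (picture, depth): 420x560x3 uint8, blue, green, red; 420x560 float32, m along the optical axis (not along the pixel's ray), 0 where there is no reading.
- cams.get_calibration(name): a dict with "intrinsics" (3x3 intrinsics, pixels), "extrinsics" (4x4, takes a point from camera to world coordinates). Camera axes: x right, y up, looking along -z (the intrinsics and any distortion apply to the point x, -y, -z); pixel columns grow to the right and rows downward; lengths in m; the calibration is good to about 2 mm. A picture is of the moment at which its call begins: read the wrist's pose just before it. get_calibration takes no time and is no camera call; for the wrist camera it gives the pose at the moment of the call.
- robot.sign_off(): hands the job in, once; it reports no verdict.
The state is a dict: "t": time; "qpos": joint angles; "qvel": joint speeds; "tau": joint torques, N m; "tcp_pos": TCP position; "ee_rot": TCP orientation; "wrist_force": force on the tool from outside, world axes, zero at the start; "torque": the same for the moment, N m; "width": finger opening in m.
Only numpy, scipy, OpenCV 4.12 (cv2) and the standard library are available. Lean on these libraries where they do the work, as an engineer would, in place of code of your own. Each camera call takes 0.05 s, during which the arm holds its last target. There are 200 camera calls.

### The job

Turn the latch of the sample fixture all the way across the hinged frame, so that the frame is secured over the plywood sample. Then draw the handheld microscope out of its slanted holder, turn it upright with the lens straight down, and finish still holding it in the gripper, steady, with the lens about 4 cm above the middle of the sample. Do not let the microscope touch the fixture, and leave the frame shut and the other things on the bench where they are.

Things in the scene. Friction and masses are not known exactly. Their poses are not given: they have to be found in the camera images.
- fixture: Sample fixture, screwed to the bench: dark steel base plate 200 x 150 mm, top at height 14 mm, with a plywood coupon clamped under a flat aluminium frame (115 x 120 mm, its top 24 mm above the bench) hinged along the base's far (+x) side. Origin: centre of the underside, at bench height. At yaw 0 its x axis points away from the robot, z up; it stands at a yaw within 0.35 rad, on the robot's left or right.
- sample (a point): Middle of the top face of the plywood sample, marked by a small engraved ring with a dot in a grid of lines; seen through the frame's window (61 x 62 mm). It lies 4 mm in +x from the fixture's origin, 17 mm above the bench, 7 mm below the top of the frame. Axes as the fixture's.
- frame (a joint): Angle of the hinged frame: 0 = shut, lying on the sample (starts and must stay so), grows as it is lifted; only its weight (0.25 kg) keeps it shut until it is latched.
- latch (a joint): Angle of the swing latch, rad: 0 = open, the bar lies along the fixture's +y, beside the frame; grows clockwise seen from above; 1.57 = square across the front rail of the frame (bar along the fixture's +x), secured. Ends in a stop at 1.62. Starts at 0 to 0.5. Turns with light friction (about 0.04 Nm, about 1 N at the knob) and stays where it is left.
- latch_pivot (a point): On the vertical axis of the latch, at the height of the middle of its knob (45 mm above the bench); 75 mm from the fixture's origin towards -x. The latch is a steel bar 62 x 14 x 6 mm (from 12 mm behind the pivot to 50 mm ahead, top 32 mm above the bench).
- latch_knob (a point): Middle (half-way up, about 45 mm above the bench) of the upright round black finger knob near the end of the latch bar, 40 mm from the pivot: 14 mm diameter, 19 mm tall, its top 54 mm above the bench. Moves with the latch; may be pinched from above or pushed from the side.
- holder: Slanted bench holder for the microscope, screwed to the bench: grey base plate 130 x 90 x 10 mm and a round sleeve, outside diameter 48 mm, bore 40 mm, 68 mm deep, whose axis leans 55 degrees from the vertical towards the holder's -x (towards the robot at yaw 0). Origin: centre of the underside of the base plate. Its yaw is within 0.45 rad.
- holder_mouth (a point): Centre of the open upper end of the sleeve: 19 mm in -x and 83 mm above the holder's origin. Axes as the holder's: the sleeve's outward direction is (-0.819, 0, 0.574) in them.
- holder_seat (a point): Centre of the sleeve's inner floor, on which the lens end rests: 37 mm in +x and 44 mm above the holder's origin.
- microscope_center (a point): Middle of the length, on the axis, of the cordless handheld microscope: round black barrel 34 mm in diameter, 148 mm long, 0.1 to 0.17 kg, lens in a clear shroud (31 mm) at one end. Its z axis runs along it from lens to tail. It starts lens down in the sleeve with 3 mm of play; its last 80 mm (68 to 148 mm from the lens end) stick out and may be gripped.
- microscope_lens (a point): Centre of the microscope's lens end, 74 mm from its middle along its own -z. Same axes.
- tape_roll: Roll of paper tape lying flat, 96 mm across, 24 mm tall; a bystander. Origin: centre of its underside.
- cleaner: White bottle of lens cleaner, 48 mm in diameter, 115 mm tall; a bystander. Origin: centre of its underside.
- mouse: Black computer mouse, 104 x 62 x 34 mm; a bystander. Origin: centre of its underside.
- caliper: Digital caliper lying flat, 200 mm long; a bystander. Origin: centre of its underside.

How it is judged:
By the outcome, as a careful person would: the job done as asked, in the order asked, and still so for the second after the job is handed in, while the arm keeps its last pose, push and grip.
It also fails if it takes over 58 s, if anything falls off the work surface, if the arm or the gripper's body presses on something with over 40 N, if the wrist force passes 120 N, or if a joint passes its speed limit or range.

## Working session

There is one attempt and no reset: what is moved stays moved. The work goes in short steps, Python scripts to look and compute and a tool call to move; the robot and the scene stay as the last step left them, time stands still between calls to the robot, and variables do not carry over. Pictures are saved under pics/ and viewed, about 8 in all and at most 12, crops included, and the job is handed in when it is done.

Besides the shell and the picture viewer there is one more tool, called after "Call:" by a JSON object that holds its "api" and its "payload", one argument or row to a line. apply_moves: Moves the arm, as the interface text tells. Its arguments: {"type":"object","properties":{"rows":{"type":"array","items":{"type":"array","items":{"type":"number"}}},"grip_force":{"type":"number"}},"required":["rows"]}

```bash
ls; mkdir -p pics
cat > h.py <<'E'
import numpy as np, cv2
from rig import robot, cams
from scipy.spatial.transform import Rotation as R
def pts(name):
    img,d=cams.grab_frame(name); c=cams.get_calibration(name)
    return img,d,np.array(c["intrinsics"]),np.array(c["extrinsics"])
def ray(K,E,u,v):
    d=np.array([(u-K[0,2])/K[0,0],-(v-K[1,2])/K[1,1],-1.]); return E[:3,3],E[:3,:3]@d
def onplane(K,E,u,v,z):
    o,d=ray(K,E,u,v); return o+d*(z-o[2])/d[2]
def cloud(d,K,E):
    v,u=np.mgrid[:d.shape[0],:d.shape[1]]
    P=np.stack([(u-K[0,2])/K[0,0]*d,-(v-K[1,2])/K[1,1]*d,-d],-1)
    return P@E[:3,:3].T+E[:3,3]
def delta(pos,Rt):
    "remaining shift (mm, tool axes) and rotvec (deg, tool axes)"
    s=robot.sense(); R0=R.from_quat(s["ee_rot"])
    return (R0.inv().apply(np.array(pos)-s["tcp_pos"])*1000).round(1),np.degrees((R0.inv()*Rt).as_rotvec()).round(1)
E
python3 - <<'E'
from h import *
s=robot.sense(); print({k:np.round(v,3) for k,v in s.items()})
for n in("scene","top"):
    i,d,K,E=pts(n); cv2.imwrite(f"pics/{n}0.png",i); np.savez(f"{n}0.npz",i=i,d=d,K=K,E=E); print(n,K.round(1).tolist(),E.round(3).tolist(), cams.get_calibration(n).keys())
E
```

```text
pics
{'t': np.float64(0.0), 'qpos': array([-1.202,  0.261, -0.139,  1.173,  0.   ,  1.571]), 'qvel': array([-0.001,  0.001, -0.001, -0.001,  0.002, -0.001]), 'tau': array([ 1.0000e-03, -4.0567e+01,  2.5392e+01,  1.9000e-02, -0.0000e+00,
        0.0000e+00]), 'tcp_pos': array([ 0.189, -0.489,  0.23 ]), 'ee_rot': array([ 0.983,  0.183, -0.   , -0.001]), 'wrist_force': array([-0.252,  0.781, -0.047]), 'torque': array([ 0.032, -0.023,  0.017]), 'width': np.float64(0.085)}
scene [[397.3, 0.0, 274.6], [0.0, 397.3, 214.8], [0.0, 0.0, 1.0]] [[0.075, -0.595, 0.801, 1.179], [0.997, 0.043, -0.061, -0.051], [0.002, 0.803, 0.596, 0.528], [0.0, 0.0, 0.0, 1.0]] dict_keys(['intrinsics', 'extrinsics'])
top [[457.2, 0.0, 275.7], [0.0, 457.2, 207.1], [0.0, 0.0, 1.0]] [[-0.011, 0.999, -0.037, 0.562], [-1.0, -0.011, 0.003, -0.016], [0.003, 0.037, 0.999, 0.948], [0.0, 0.0, 0.0, 1.0]] dict_keys(['intrinsics', 'extrinsics'])
```

```bash
python3 -c "
import cv2,numpy as np
a=cv2.imread('pics/scene0.png');b=cv2.imread('pics/top0.png');print(a.shape)"
```

```text
(420, 560, 3)
```

View pics/top0.png

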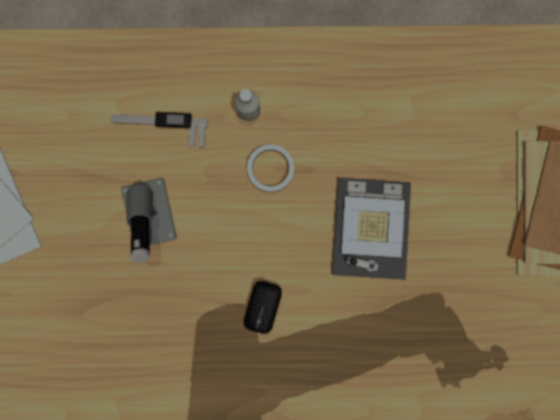

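View pics/scene0.png

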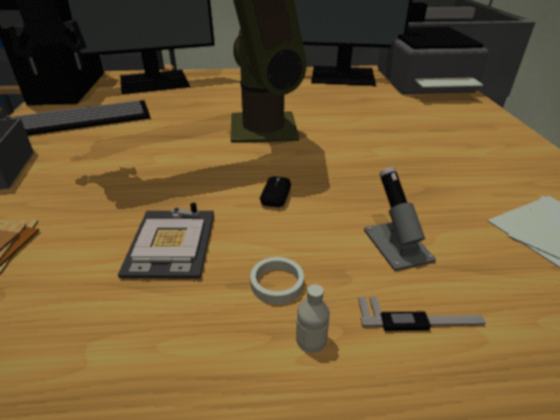

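The top view shows the fixture at about (372,228), with the knob near (351,261) and the pivot near (372,266). The holder is at about (148,212), and the microscope tail points to (140,255). Next I'll measure these.

```bash
cat > m.py <<'E'
from h import *
f=np.load("top0.npz"); i,d,K,E=f["i"],f["d"],f["K"],f["E"]
P=cloud(d,K,E); g=i.max(2).astype(int); sat=g-i.min(2)
# fixture: non-wood (low saturation or dark) blob
sub=np.zeros(g.shape,np.uint8); sub[165:290,320:425]=255
m=((cv2.cvtColor(i,cv2.COLOR_BGR2HSV)[...,1]<90)).astype(np.uint8)*255&sub
m=cv2.morphologyEx(m,cv2.MORPH_CLOSE,np.ones((25,25)))
c=max(cv2.findContours(m,0,2)[0],key=cv2.contourArea); b=cv2.boxPoints(cv2.minAreaRect(c))
W=np.array([onplane(K,E,u,v,.014) for u,v in b]); print("box",b.round(1).tolist(),W.round(4).tolist(),"ctr",W.mean(0).round(4))
e=W[[1,2,3,0]]-W; print([(np.linalg.norm(x).round(4),np.degrees(np.arctan2(x[1],x[0])).round(1)) for x in e])
# sample yellow grid
h=cv2.cvtColor(i,cv2.COLOR_BGR2HSV); y=((h[...,1]>70)).astype(np.uint8)*255; y[:205]=0;y[250:]=0;y[:,:352]=0;y[:,395:]=0
M=cv2.moments(y,True); print("sample",onplane(K,E,M['m10']/M['m00'],M['m01']/M['m00'],.017).round(4))
for n,(u,v,z) in dict(knob=(351,261,.054),piv=(372,266,.032)).items(): print(n,onplane(K,E,u,v,z).round(4))
# microscope / holder clouds from both views
A=[]
for n in("top","scene"):
    f=np.load(n+"0.npz"); Q=cloud(f["d"],f["K"],f["E"]); I=f["i"].max(2)
    q=(Q[...,1]>.15)&(Q[...,1]<.4)&(Q[...,0]>.35)&(Q[...,0]<.75)&(Q[...,2]>.1)&(Q[...,2]<.25)&(f["d"]>0)
    p=Q[q]; print(n,len(p),p.min(0).round(3),p.max(0).round(3))
    for z in np.arange(.1,.2,.01):
        s=p[abs(p[:,2]-z)<.005]
        if len(s): print(z.round(3),len(s),s.mean(0).round(4))
print("mouse etc", [onplane(K,E,u,v,.02).round(3).tolist() for u,v in((263,307),(271,168),(247,103))])
# holder base plate
sub[:]=0; sub[170:255,115:185]=255
m=((h[...,1]<110)).astype(np.uint8)*255&sub; 
q=(P[...,2]>.004)&(P[...,2]<.018)&(sub>0)
pl=P[q]; r=cv2.minAreaRect((pl[:,:2]*1000).astype(np.float32)); print("plate depth",r)
cv2.imwrite("pics/crop.png",np.hstack([cv2.resize(i[165:290,320:425],None,fx=4,fy=4,interpolation=2)[:500],cv2.resize(i[170:275,100:190],None,fx=4,fy=4)[:420].copy() if 0 else cv2.copyMakeBorder(cv2.resize(i[170:275,100:190],None,fx=4,fy=4),0,80,0,0,0)]))
E
python3 m.py
```

```text
box [[316.0, 273.5], [323.6000061035156, 175.3000030517578], [425.20001220703125, 183.10000610351562], [417.70001220703125, 281.29998779296875]] [[0.4602, -0.0993, 0.014], [0.6603, -0.1176, 0.014], [0.642, -0.3257, 0.014], [0.4421, -0.3057, 0.014]] ctr [ 0.5512 -0.2121  0.014 ]
[(np.float64(0.2009), np.float64(-5.2)), (np.float64(0.2089), np.float64(-95.0)), (np.float64(0.2009), np.float64(174.3)), (np.float64(0.2072), np.float64(85.0))]
sample [ 0.5566 -0.2165  0.017 ]
knob [ 0.488  -0.1642  0.054 ]
piv [ 0.4758 -0.2096  0.032 ]
top 760 [0.495 0.21  0.1  ] [0.588 0.253 0.142]
0.1 111 [0.5671 0.2356 0.1025]
0.11 150 [0.5497 0.231  0.1102]
0.12 203 [0.5271 0.2264 0.1202]
0.13 216 [0.5183 0.2268 0.1303]
0.14 80 [0.5137 0.2264 0.1377]
scene 546 [0.508 0.21  0.1  ] [0.588 0.25  0.139]
0.1 93 [0.5637 0.2318 0.1025]
0.11 152 [0.5499 0.228  0.11  ]
0.12 150 [0.5358 0.2244 0.1199]
0.13 122 [0.5259 0.2244 0.1298]
0.14 29 [0.5185 0.2262 0.1368]
mouse etc [[0.395, 0.009, 0.02], [0.676, -0.01, 0.02], [0.81, 0.038, 0.02]]
plate depth ((589.3892822265625, 241.6512451171875), (143.0489959716797, 173.22645568847656), 89.38520050048828)
```

View pics/crop.png

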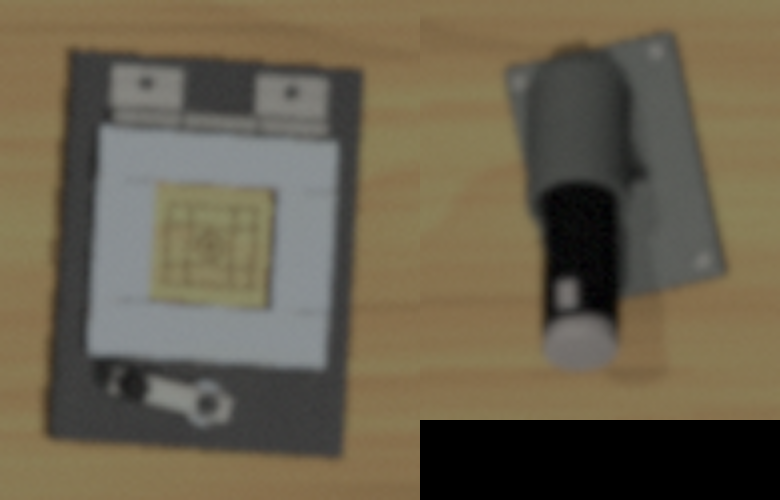

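The crops show the fixture corners, the knob at about (353,261) in full-image pixels, the pivot at (372,265.5), the sample ring at (373,226), three holder plate corners and the tail disc at (140,256).

```bash
cat > m2.py <<'E'
from h import *
f=np.load("top0.npz"); K,E=f["K"],f["E"]
p=lambda u,v,z:onplane(K,E,u,v,z)
F=np.array([p(*c,.014) for c in((337.5,177.5),(410.5,182.5),(405.8,278.8),(332.5,274.3))]);c=F.mean(0)
x=F[0]+F[1]-F[2]-F[3]; y=F[0]+F[3]-F[1]-F[2]
yaw=np.arctan2(x[1],x[0]); print("fix ctr",c.round(4),"yaw",np.degrees(yaw),np.degrees(np.arctan2(-y[0],y[1])),np.linalg.norm(x)/2,np.linalg.norm(y)/2)
X=np.array([np.cos(yaw),np.sin(yaw),0])
print("sample via fix",(c+.004*X).round(4),"direct",p(373,226,.017).round(4)); print("pivot via",(c-.075*X).round(4),"direct",p(372,265.5,.032).round(4)); print("knob",p(352.8,260.5,.05).round(4))
k=p(352.8,260.5,.05)-(c-.075*X); a=np.arctan2(k[1],k[0])-yaw; print("latch angle",np.pi/2-a,np.linalg.norm(k[:2]))
H=np.array([p(*q,.01) for q in((122,187),(163.8,178),(176.8,238))]); print(H.round(4).tolist())
e=H[1]-H[2]; hy=np.arctan2(e[1],e[0]); w=H[0]-H[1]; print("hyaw",np.degrees(hy),np.degrees(np.arctan2(-w[0],w[1])),np.linalg.norm(e),np.linalg.norm(w))
o=(H[0]+H[2])/2; o[2]=0; hX=np.array([np.cos(hy),np.sin(hy),0]); print("holder o",o.round(4))
m=o-.019*hX+[0,0,.083]; s=o+.037*hX+[0,0,.044]; ax=(m-s)/np.linalg.norm(m-s)
print("mouth",m.round(4),"seat",s.round(4),"axis",ax.round(3),"tail",(s+.148*ax).round(4),"tail direct",p(140,256,(s+.148*ax)[2]).round(4))
E
python3 m2.py
```

```text
fix ctr [ 0.5511 -0.214   0.014 ] yaw -3.937461140913905 -4.329234706447348 0.19717936635172953 0.14962039922732287
sample via fix [ 0.5551 -0.2143  0.014 ] direct [ 0.5554 -0.2163  0.017 ]
pivot via [ 0.4763 -0.2088  0.014 ] direct [ 0.4768 -0.2096  0.032 ]
knob [ 0.4886 -0.1684  0.05  ]
latch angle 0.22576119685616725 0.04226308693861205
[[0.6409, 0.2964, 0.01], [0.6585, 0.2106, 0.01], [0.5351, 0.1842, 0.01]]
hyaw 12.060422250470767 11.618700697683016 0.12617373326739817 0.08759008077380488
holder o [0.588  0.2403 0.    ]
mouth [0.5694 0.2363 0.083 ] seat [0.6242 0.248  0.044 ] axis [-0.802 -0.171  0.571] tail [0.5054 0.2226 0.1286] tail direct [0.5071 0.2246 0.1286]
```

```bash
cat >> h.py <<'E'
def down(az): # tool down, jaw axis y at azimuth az deg
    a=np.radians(az); y=np.array([np.cos(a),np.sin(a),0]); z=np.array([0,0,-1.]); return R.from_matrix(np.c_[np.cross(y,z),y,z])
E
python3 -c "
from h import *
print(delta([.4886,-.1684,.13],down(-30)),delta([.4886,-.1684,.13],down(-69)))"
```

```text
(array([ 395. , -191. ,  100.9]), array([ -0.1,  -0. , -38.9])) (array([ 395. , -191. ,  100.9]), array([-0.1, -0. ,  0.1]))
```

Call:
{"api": "apply_moves", "payload": {
  "rows": [
    [33, -16, 8, 0, 0, 0, 0.6],
    [33, -16, 8, 0, 0, 0, 0.6],
    [33, -16, 8, 0, 0, 0, 0.6],
    [33, -16, 8, 0, 0, 0, 0.6],
    [33, -16, 8, 0, 0, 0, 0.6]
  ],
  "grip_force": 25
}}

```text
t: 0.52
tcp_pos: [0.3144, -0.3578, 0.1883]
ee_rot: [0.984, 0.176, -0.001, 0.001]
wrist_force: [0.2, -0.9, -0.3]
width: 0.0514
```

Call:
{"api": "apply_moves", "payload": {
  "rows": [
    [33, -16, 8, 0, 0, 0, 0.6],
    [33, -16, 8, 0, 0, 0, 0.6],
    [33, -16, 8, 0, 0, 0, 0.6],
    [33, -16, 8, 0, 0, 0, 0.6],
    [33, -16, 8, 0, 0, 0, 0.6]
  ]
}}

```text
t: 0.93
tcp_pos: [0.4447, -0.2175, 0.1444]
ee_rot: [0.985, 0.175, -0.002, 0.001]
wrist_force: [0.4, -0.4, 0.2]
width: 0.0512
```

Call:
{"api": "apply_moves", "payload": {
  "rows": [
    [0, 0, 0, 0, 0, -7, 0.6],
    [0, 0, 0, 0, 0, -7, 0.6],
    [0, 0, 0, 0, 0, -7, 0.6],
    [0, 0, 0, 0, 0, -7, 0.6],
    [0, 0, 0, 0, 0, -7, 0.6]
  ]
}}

```text
t: 1.35
tcp_pos: [0.4484, -0.2077, 0.1396]
ee_rot: [0.882, 0.471, -0.003, -0.004]
wrist_force: [-0.3, -0.1, 0.2]
width: 0.0515
```

```bash
python3 -c "
from h import *
s=robot.sense();print(s['t'],s['qpos'].round(3),s['width'],s['tcp_pos'])
print(delta([.4886,-.1684,.13],down(-30)))
i,d,K,E=pts('wrist');np.savez('w1.npz',i=i,d=d,K=K,E=E)
cv2.imwrite('pics/w1.png',i)
o=np.linalg.inv(E)@[.4886,-.1684,.054,1];print(K[0,0]*o[0]/-o[2]+K[0,2],K[1,1]*-o[1]/-o[2]+K[1,2])"
```

```text
1.35 [-0.433  0.274 -0.37   0.936 -0.     1.727] 0.05152025958766209 [ 0.44842738 -0.20766089  0.13959086]
(array([55. , 11.6,  9.4]), array([-0.5,  0.1, -3.8]))
301.03347537060137 139.01854235511698
```

View pics/w1.png

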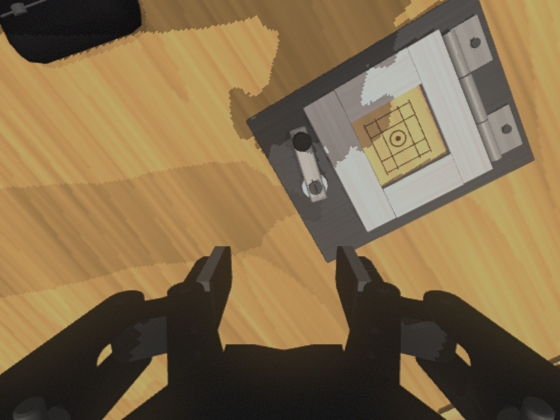

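In the wrist view the knob top is at (302,141), where I predicted (301,139). The pivot is at (315,187) and the sample ring at (398,138). I'll refine with these.

```bash
python3 -c "
from h import *
f=np.load('w1.npz');K,E=f['K'],f['E']
for n,a in dict(knob=(302,141,.054),piv=(315,187,.036),samp=(398,138,.017),c1=(477,0,.014),c2=(534,159,.014),c3=(328,262,.014),c4=(247,120,.014)).items(): print(n,onplane(K,E,*a).round(4))
k=onplane(K,E,302,141,.054);k[2]=.08
print(delta(k,down(-30)))"
```

```text
knob [ 0.4884 -0.17    0.054 ]
piv [ 0.4777 -0.2078  0.036 ]
samp [ 0.5565 -0.2149  0.017 ]
c1 [ 0.6545 -0.1583  0.014 ]
c2 [ 0.6454 -0.295   0.014 ]
c3 [ 0.449  -0.2805  0.014 ]
c4 [ 0.4599 -0.1334  0.014 ]
(array([53.7, 13.1, 59.4]), array([-0.5,  0.1, -3.6]))
```

Call:
{"api": "apply_moves", "payload": {
  "rows": [
    [27, 6.5, 15, 0, 0, -3.5, 0.6],
    [27, 5, 15, 0, 0, 0, 0.6],
    [0, 0, 15, 0, 0, 0, 0.6],
    [0, 0, 15, 0, 0, 0, 0.6],
    [0, 0, 0, 0, 0, 0, 0.6]
  ]
}}

```text
t: 1.82
tcp_pos: [0.4882, -0.1669, 0.0774]
ee_rot: [0.869, 0.495, -0.002, -0.003]
wrist_force: [-0.9, -0.3, 0.3]
width: 0.0514
```

```bash
python3 -c "
from h import *
print(delta([.4884,-.17,.037],down(-30)))"
```

```text
(array([-2.5,  2. , 40.4]), array([-0.4,  0.1, -0.7]))
```

Call:
{"api": "apply_moves", "payload": {
  "rows": [
    [-2, 2, 14, 0, 0, 0, 0.6],
    [0, 0, 14, 0, 0, 0, 0.6],
    [0, 0, 12, 0, 0, 0, 0.6],
    [0, 0, 0, 0, 0, 0, 0.0],
    [0, 0, 0, 0, 0, 0, 0.0]
  ]
}}

```text
t: 2.23
tcp_pos: [0.4882, -0.1702, 0.0374]
ee_rot: [0.871, 0.49, -0.003, -0.003]
wrist_force: [0.6, -0.0, 0.6]
width: 0.0282
```

Call:
{"api": "apply_moves", "payload": {
  "rows": [
    [0, 0, 0, 0, 0, 0, 0.0],
    [0, 0, 0, 0, 0, 0, 0.0],
    [0, 0, 0, 0, 0, 0, 0.0]
  ]
}}

```text
t: 2.48
tcp_pos: [0.4881, -0.1706, 0.0384]
ee_rot: [0.872, 0.489, -0.003, -0.003]
wrist_force: [2.2, -1.1, -9.3]
width: 0.0126
```

```bash
cat > arc.py <<'E'
from h import *
import sys
P=np.array([.477,-.2083]); yaw=np.radians(-4.2)
s=robot.sense(); k=s["tcp_pos"][:2]-P; R0=R.from_quat(s["ee_rot"]); y=R0.as_matrix()[:,1]
az=np.degrees(np.arctan2(y[1],y[0])); th=np.pi/2+yaw-np.arctan2(k[1],k[0]); r=np.linalg.norm(k)
print("theta",th,"r",r,"az",az,"z",s["tcp_pos"][2],"F",s["wrist_force"].round(1),"w",s["width"],"q6",s["qpos"][5])
step=np.radians(float(sys.argv[1])); 
p=s["tcp_pos"].copy(); Rt=R0
for j in range(5):
    th=min(th+step,1.63); a=np.pi/2+yaw-th; q=np.array([P[0]+.04*np.cos(a),P[1]+.04*np.sin(a),.037])
    dp=(q-p)*1000; print(Rt.inv().apply(dp).round(1)); p=q; Rt=Rt*R.from_rotvec([0,0,np.radians(float(sys.argv[2]))])
E
python3 arc.py 12 6
```

```text
theta 0.2131700207699152 r 0.039335463000540236 az -31.401621536268607 z 0.03842488726252592 F [ 2.2 -1.1 -9.3] w 0.01260091823492024 q6 1.7826089714063738
[2.  8.1 1.4]
[ 0.4  8.4 -0.1]
[-0.4  8.4 -0.1]
[-1.3  8.3 -0.1]
[-2.2  8.1 -0. ]
```

Call:
{"api": "apply_moves", "payload": {
  "rows": [
    [1, 8, 0, 0, 0, 6, 0.0],
    [0.4, 8.4, 0, 0, 0, 6, 0.0],
    [-0.4, 8.4, 0, 0, 0, 6, 0.0],
    [-1.3, 8.3, 0, 0, 0, 6, 0.0],
    [-2, 8, 0, 0, 0, 6, 0.0]
  ]
}}

```text
t: 2.9
tcp_pos: [0.5093, -0.1844, 0.0383]
ee_rot: [0.971, 0.237, -0.004, -0.02]
wrist_force: [1.7, 11.8, -2.8]
width: 0.0128
```

```bash
python3 arc.py 9 4
```

```text
theta 0.860735829366463 r 0.04021061013442007 az -62.55664754033599 z 0.038292933250170205 F [ 1.7 11.8 -2.8] w 0.012774912150059133 q6 2.297929759396271
[0.3 6.3 1. ]
[-0.1  6.3 -0.3]
[-0.6  6.2 -0.2]
[-1.1  6.2 -0.2]
[-1.5  5.4 -0.2]
```

Call:
{"api": "apply_moves", "payload": {
  "rows": [
    [0.3, 7.5, 0, 0, 0, 6, 0.0],
    [0, 7.5, 0, 0, 0, 6, 0.0],
    [-1, 7.5, 0, 0, 0, 6, 0.0],
    [-1.5, 7.2, 0, 0, 0, 5, 0.0],
    [-2, 6, 0, 0, 0, 3, 0.0]
  ]
}}

```text
t: 3.32
tcp_pos: [0.5194, -0.2089, 0.0382]
ee_rot: [1.0, 0.002, -0.004, -0.03]
wrist_force: [5.7, 4.2, -8.8]
width: 0.013
```

```bash
python3 arc.py 3 0
```

```text
theta 1.5109683691116471 r 0.042425553861007714 az -89.78718004898379 z 0.03824454181151608 F [ 5.7  4.2 -8.8] w 0.01296454069095768 q6 2.724798498661013
[-2.5  2.1  1.1]
[-0.2  2.1 -0.1]
[-0.1  0.6 -0. ]
[0. 0. 0.]
[0. 0. 0.]
```

Call:
{"api": "apply_moves", "payload": {
  "rows": [
    [-1.5, 2.5, 0, 0, 0, 0, 0.0],
    [0, 2.5, 0, 0, 0, 0, 0.0],
    [0, 2.5, 0, 0, 0, 0, 0.0],
    [0, 0, 0, 0, 0, 0, 0.0]
  ]
}}

```text
t: 3.65
tcp_pos: [0.5202, -0.2133, 0.0381]
ee_rot: [0.999, 0.001, -0.001, -0.034]
wrist_force: [1.1, -0.5, -6.5]
width: 0.0127
```

```bash
python3 arc.py 3 0
```

```text
theta 1.6128094148835797 r 0.043537684122724116 az -89.90109524184919 z 0.03806568047652634 F [ 1.1 -0.5 -6.5] w 0.01268270925283978 q6 2.715104906251716
[-3.6  0.3  1.1]
[0. 0. 0.]
[0. 0. 0.]
[0. 0. 0.]
[0. 0. 0.]
```

Call:
{"api": "apply_moves", "payload": {
  "rows": [
    [0, 4, 0, 0, 0, 0, 0.0],
    [0, 4, 0, 0, 0, 0, 0.0],
    [0, 0, 0, 0, 0, 0, 0.0]
  ]
}}

```text
t: 3.9
tcp_pos: [0.5202, -0.2136, 0.0381]
ee_rot: [0.999, 0.002, -0.001, -0.043]
wrist_force: [0.5, -0.2, -6.4]
width: 0.0128
```

Call:
{"api": "apply_moves", "payload": {
  "rows": [
    [0, 0, 0, 0, 0, 0, 0.4],
    [0, 0, 0, 0, 0, 0, 0.4],
    [0, 0, -25, 0, 0, 0, 0.4],
    [0, 0, -40, 0, 0, 0, 0.4],
    [0, 0, -40, 0, 0, 0, 0.4]
  ]
}}

```text
t: 4.32
tcp_pos: [0.5145, -0.2222, 0.1394]
ee_rot: [0.999, 0.002, -0.009, -0.043]
wrist_force: [1.5, 0.3, 0.9]
width: 0.0339
```

```bash
python3 -c "
from h import *
s=robot.sense();print(s['t'],s['qpos'].round(3),s['wrist_force'])
i,d,K,E=pts('wrist');np.savez('w2.npz',i=i,d=d,K=K,E=E)
cv2.imwrite('pics/w2.png',i)"
```

```text
4.3167 [-0.448  0.411 -0.164  1.049  0.07   2.688] [1.48167588 0.34849238 0.85650743]
```

View pics/w2.png

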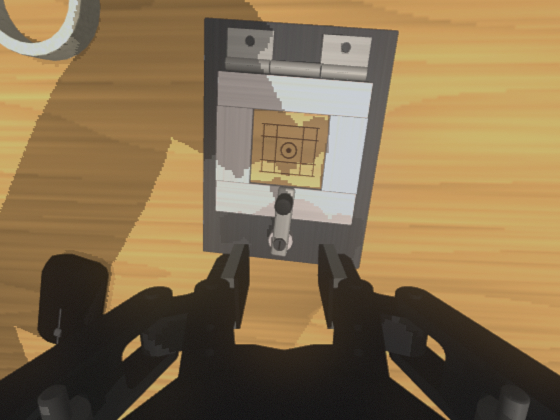

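The view shows the latch bar running straight up the fixture from the pivot at (280,243) to the knob at (284,203), across the front rail. I'll check its angle numerically and plan the reach for the microscope.

```bash
cat >> h.py <<'E'
S0=np.array([.6242,.248,.044]); AX=np.array([-.801,-.170,.574]); AX/=np.linalg.norm(AX)
def tilt(az):
    D=down(az); z=-AX; ax=np.cross([0,0,-1.],z); ax/=np.linalg.norm(ax)
    return R.from_rotvec(ax*np.arccos(-z[2]))*D
def plan(wps,n):
    "wps: list of (pos,R); n rows each; prints rows"
    s=robot.sense(); p=s["tcp_pos"]; Rc=R.from_quat(s["ee_rot"])
    for (q,Rt),k in zip(wps,n):
        q=np.array(q); rv=(Rc.inv()*Rt).as_rotvec(); p0=p;R0=Rc
        for j in range(1,k+1):
            pn=p0+(q-p0)*j/k; Rn=R0*R.from_rotvec(rv*j/k)
            print(Rc.inv().apply((pn-p)*1000).round(1).tolist(),np.degrees((Rc.inv()*Rn).as_rotvec()).round(1).tolist()); p,Rc=pn,Rn
        print('-')
E
python3 -c "
from h import *
f=np.load('w2.npz');K,E=f['K'],f['E']
k=onplane(K,E,283.5,202,.054);b=onplane(K,E,280,243,.036);v=k-b;print(k,b,np.degrees(np.arctan2(v[1],v[0])), onplane(K,E,289,150,.017))
e=[onplane(K,E,*q,.014) for q in((205,18),(397,32),(361,268),(204,251))]
x=e[0]+e[1]-e[2]-e[3];print(np.degrees(np.arctan2(x[1],x[0])),np.mean(e,0))
plan([([.50,-.16,.29],down(-78)),([.42,.19,.30],down(-36)),(S0+AX*.215,tilt(-36))],[5,11,9])"
```

```text
[ 0.52473591 -0.21728931  0.054     ] [ 0.48259542 -0.21294727  0.036     ] -5.88283603485365 [ 0.56179348 -0.21895205  0.017     ]
-3.8799512324189958 [ 0.55798063 -0.21921065  0.014     ]
[-3.9, -15.2, -27.2] [-0.9, -0.0, -2.4]
[-3.3, -14.9, -27.5] [-0.9, -0.0, -2.4]
[-2.7, -14.6, -27.7] [-0.9, -0.0, -2.4]
[-2.2, -14.3, -28.0] [-0.9, -0.0, -2.4]
[-1.6, -13.9, -28.2] [-0.9, -0.0, -2.4]
-
[-0.5, -32.6, -0.9] [-0.0, -0.0, -3.8]
[1.7, -32.6, -0.9] [-0.0, -0.0, -3.8]
[3.8, -32.4, -0.9] [-0.0, -0.0, -3.8]
[6.0, -32.1, -0.9] [-0.0, -0.0, -3.8]
[8.1, -31.6, -0.9] [-0.0, -0.0, -3.8]
[10.2, -31.0, -0.9] [-0.0, -0.0, -3.8]
[12.2, -30.3, -0.9] [-0.0, -0.0, -3.8]
[14.2, -29.4, -0.9] [-0.0, -0.0, -3.8]
[16.2, -28.4, -0.9] [-0.0, -0.0, -3.8]
[18.0, -27.2, -0.9] [-0.0, -0.0, -3.8]
[19.8, -26.0, -0.9] [-0.0, -0.0, -3.8]
-
[4.0, 1.5, 14.7] [-4.1, 4.5, 0.0]
[2.8, 0.4, 15.1] [-4.1, 4.5, -0.0]
[1.6, -0.7, 15.2] [-4.1, 4.5, 0.0]
[0.4, -1.8, 15.2] [-4.1, 4.5, 0.0]
[-0.8, -2.8, 15.1] [-4.1, 4.5, 0.0]
[-2.0, -3.9, 14.7] [-4.1, 4.5, 0.0]
[-3.1, -4.9, 14.2] [-4.1, 4.5, 0.0]
[-4.2, -5.9, 13.5] [-4.1, 4.5, -0.0]
[-5.2, -6.9, 12.7] [-4.1, 4.5, 0.0]
-
```

The latch angle reads about 1.6 rad, at the stop. Next I travel to the microscope.

Call:
{"api": "apply_moves", "payload": {
  "rows": [
    [-4, -15, -28, -1, 0, -2.4, 0.6],
    [-3, -15, -28, -1, 0, -2.4, 0.8],
    [-3, -15, -28, -1, 0, -2.4, 1],
    [-2, -14, -28, -1, 0, -2.4, 1],
    [-2, -14, -28, -1, 0, -2.4, 1]
  ]
}}

```text
t: 4.78
tcp_pos: [0.4992, -0.1646, 0.2982]
ee_rot: [0.994, 0.107, 0.004, 0.01]
wrist_force: [0.6, -0.5, 1.1]
width: 0.0857
```

Call:
{"api": "apply_moves", "payload": {
  "rows": [
    [0, -33, -1, 0, 0, -3.8, 1],
    [2, -33, -1, 0, 0, -3.8, 1],
    [4, -32, -1, 0, 0, -3.8, 1],
    [6, -32, -1, 0, 0, -3.8, 1],
    [8, -32, -1, 0, 0, -3.8, 1]
  ]
}}

```text
t: 5.2
tcp_pos: [0.4676, -0.0058, 0.3118]
ee_rot: [0.962, 0.272, 0.015, 0.02]
wrist_force: [0.1, 0.4, 1.3]
width: 0.0853
```

Call:
{"api": "apply_moves", "payload": {
  "rows": [
    [10, -31, -1, 0, 0, -3.8, 1],
    [12, -30, -1, 0, 0, -3.8, 1],
    [14, -29, -1, 0, 0, -3.8, 1],
    [16, -28, -1, 0, 0, -3.8, 1],
    [18, -27, -1, 0, 0, -3.8, 1]
  ]
}}

```text
t: 5.62
tcp_pos: [0.4283, 0.1561, 0.3146]
ee_rot: [0.901, 0.433, 0.017, 0.027]
wrist_force: [0.4, -0.2, -0.5]
width: 0.0853
```

```bash
python3 -c "
from h import *
s=robot.sense();print(s['qpos'].round(3),s['tcp_pos'])
plan([([.42,.19,.30],down(-36)),(S0+AX*.215,tilt(-36))],[1,9])"
```

```text
[ 0.385  0.087 -0.14   1.306 -0.051  2.629] [0.42830972 0.15607323 0.31462431]
[21.2, -28.5, 13.0] [3.6, -0.4, -2.6]
-
[4.0, 1.5, 14.7] [-4.1, 4.5, 0.0]
[2.8, 0.4, 15.1] [-4.1, 4.5, -0.0]
[1.6, -0.7, 15.2] [-4.1, 4.5, 0.0]
[0.4, -1.8, 15.2] [-4.1, 4.5, -0.0]
[-0.8, -2.8, 15.1] [-4.1, 4.5, -0.0]
[-2.0, -3.9, 14.7] [-4.1, 4.5, 0.0]
[-3.1, -4.9, 14.2] [-4.1, 4.5, 0.0]
[-4.2, -5.9, 13.5] [-4.1, 4.5, -0.0]
[-5.2, -6.9, 12.7] [-4.1, 4.5, 0.0]
-
```

Call:
{"api": "apply_moves", "payload": {
  "rows": [
    [21, -28, 13, 3.6, 0, -2.6, 1],
    [4, 1.5, 15, -4.1, 4.5, 0, 1],
    [3, 0.5, 15, -4.1, 4.5, 0, 1],
    [1.5, -0.5, 15, -4.1, 4.5, 0, 1],
    [0.5, -2, 15, -4.1, 4.5, 0, 1]
  ]
}}

```text
t: 6.03
tcp_pos: [0.4443, 0.2105, 0.241]
ee_rot: [0.867, 0.447, 0.213, 0.055]
wrist_force: [0.1, 0.2, -0.4]
width: 0.0852
```

Call:
{"api": "apply_moves", "payload": {
  "rows": [
    [-1, -3, 15, -4.1, 4.5, 0, 1],
    [-2, -4, 15, -4.1, 4.5, 0, 1],
    [-3, -5, 14, -4.1, 4.5, 0, 1],
    [-4, -6, 13, -4.1, 4.5, 0, 1],
    [-5, -7, 12, -4.1, 4.5, 0, 1]
  ]
}}

```text
t: 6.45
tcp_pos: [0.4596, 0.2202, 0.1857]
ee_rot: [0.808, 0.416, 0.404, 0.107]
wrist_force: [1.5, 0.8, -1.3]
width: 0.0854
```

```bash
python3 -c "
from h import *
s=robot.sense();print(s['qpos'].round(3),s['tcp_pos'],s['qvel'].round(2))
print(delta(S0+AX*.215,tilt(-36)))
i,d,K,E=pts('wrist');np.savez('w3.npz',i=i,d=d,K=K,E=E)
cv2.imwrite('pics/w3.png',i)
for n,w in dict(tail=S0+.148*AX,mouth=S0+.068*AX).items():
  o=np.linalg.inv(E)@[*w,1];print(n,K[0,0]*o[0]/-o[2]+K[0,2],K[1,1]*-o[1]/-o[2]+K[1,2])"
```

```text
[ 0.648 -0.093 -1.148 -0.299 -0.323  2.699] [0.45960462 0.22020151 0.18568028] [ 0.25  0.48 -1.01 -2.21 -0.4  -0.05]
(array([-19.4,  -8.2,   4.8]), array([-4. ,  3.9,  0.3]))
tail 284.25252219718607 228.87916182355195
mouth 289.90510116077263 195.84755738846357
```

View pics/w3.png

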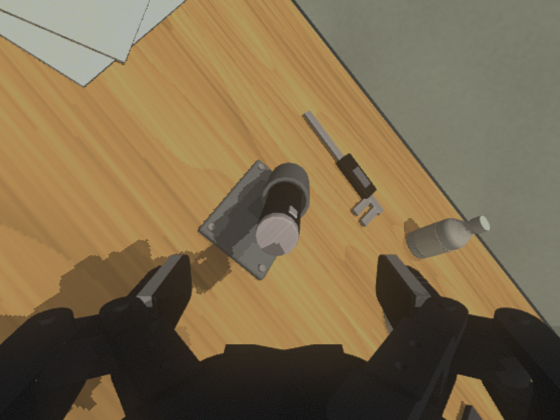

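The tail disc is at (278,234); I predicted (284,229), but the arm was still moving. Joint 3 is near its limit, so I'll use a shorter standoff and measure again at rest.

```bash
python3 -c "
from h import *
plan([(S0+AX*.19,tilt(-36))],[3])"
```

```text
[-3.8, -0.9, 9.7] [-1.4, 1.4, 0.2]
[-4.1, -1.1, 9.6] [-1.4, 1.4, 0.2]
[-4.3, -1.4, 9.5] [-1.4, 1.4, 0.2]
-
```

Call:
{"api": "apply_moves", "payload": {
  "rows": [
    [-4, -1, 10, -1.4, 1.4, 0, 1],
    [-4, -1, 10, -1.4, 1.4, 0, 1],
    [-4, -1, 9, -1.4, 1.4, 0, 1],
    [0, 0, 0, 0, 0, 0, 1],
    [0, 0, 0, 0, 0, 0, 1]
  ]
}}

```text
t: 6.92
tcp_pos: [0.4775, 0.2186, 0.1591]
ee_rot: [0.792, 0.406, 0.438, 0.124]
wrist_force: [0.2, -0.2, -0.3]
width: 0.0858
```

```bash
python3 -c "
from h import *
s=robot.sense();print(s['qpos'].round(3),s['tcp_pos'],s['qvel'].round(2))
print(delta(S0+AX*.19,tilt(-36)))
i,d,K,E=pts('wrist');np.savez('w4.npz',i=i,d=d,K=K,E=E)
cv2.imwrite('pics/w4.png',i)
for n,w in dict(tail=S0+.148*AX,mouth=S0+.068*AX).items():
  o=np.linalg.inv(E)@[*w,1];print(n,K[0,0]*o[0]/-o[2]+K[0,2],K[1,1]*-o[1]/-o[2]+K[1,2])
P=cloud(d,K,E);q=(d>0)&(d<.6);q[300:]=0;q[:,:210]=0;q[:,350:]=0
h=(P-S0)@AX; r=np.linalg.norm(P-S0-h[...,None]*AX,axis=-1)
m=q&(abs(h-.148)<.006)&(r<.03);print('taildisc',m.sum(),P[m].mean(0),h[m].mean(),'exp',S0+.148*AX)
v,u=np.nonzero(m);print(u.min(),u.max(),v.min(),v.max())
for a,b in((.08,.1),(.1,.12),(.12,.14)):
  m=q&(h>a)&(h<b)&(r<.025);print(a,m.sum(),P[m].mean(0)-S0-h[m].mean()*AX)
"
```

```text
[ 0.644  0.067 -1.276 -0.669 -0.357  2.665] [0.47748334 0.21863973 0.15911831] [-0.01  0.02  0.05  0.01  0.   -0.  ]
(array([-7.4, -4.4, -1.3]), array([-0.2,  0.9,  0.6]))
tail 276.5263632553788 243.63331777983387
mouth 278.54232565260025 207.9668737082351
taildisc 1923 [0.50655745 0.2255889  0.1284149 ] 0.1464974059332723 exp [0.50565064 0.22283971 0.12895298]
249 299 215 264
0.08 225 [0.00376719 0.0116116  0.00869598]
0.1 264 [0.00339133 0.01219696 0.00834485]
0.12 447 [0.00379947 0.01081385 0.00850475]
```

View pics/w4.png

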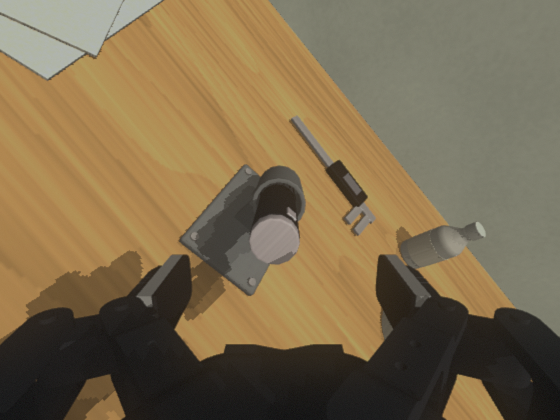

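The tail disc is centred at about (274,241), spanning columns 249–299 and rows 215–264. By depth that puts the tail at (0.5066, 0.2256, 0.1284), about 3 mm left of what I expected. Joint 3 is close to its limit, so I'll step forward gently and watch it.

Run:
```python
t=open('h.py').read().replace("AX/=np.linalg.norm(AX)","AX/=np.linalg.norm(AX)\nT=np.array([.5066,.2256,.1284]); S0=T-.1465*AX")
open('h.py','w').write(t)
from h import *
plan([(S0+AX*.17,tilt(-36)),(S0+AX*.092,tilt(-36))],[2,6])
```

```text
[-3.0, -3.2, 9.4] [-0.1, 0.4, 0.3]
[-3.1, -3.2, 9.4] [-0.1, 0.4, 0.3]
-
[0.0, 0.0, 13.0] [0.0, 0.0, 0.0]
[-0.0, -0.0, 13.0] [0.0, 0.0, 0.0]
[0.0, 0.0, 13.0] [0.0, 0.0, 0.0]
[-0.0, -0.0, 13.0] [0.0, 0.0, -0.0]
[0.0, 0.0, 13.0] [0.0, 0.0, 0.0]
[-0.0, -0.0, 13.0] [0.0, 0.0, 0.0]
-
```

Call:
{"api": "apply_moves", "payload": {
  "rows": [
    [-1, -3, 9, 0, 0.4, 0.3, 1],
    [-1, -3, 9, 0, 0.4, 0.3, 1]
  ]
}}

```text
t: 7.13
tcp_pos: [0.4911, 0.2263, 0.1501]
ee_rot: [0.792, 0.402, 0.445, 0.118]
wrist_force: [0.2, 0.5, 0.4]
width: 0.0856
```

```bash
python3 -c "
from h import *
s=robot.sense();print(s['qpos'].round(3),s['tcp_pos'],s['qvel'].round(2))
print(delta(S0+AX*.17,tilt(-36)),delta(S0+AX*.092,tilt(-36)))"
```

```text
[ 0.631  0.134 -1.281 -0.756 -0.341  2.664] [0.49110929 0.22626705 0.15006648] [-0.08  0.38  0.   -0.46  0.09  0.01]
(array([-9.4, -3.2,  1.3]), array([-0.1,  0.1, -0.2])) (array([-9.2, -3. , 79.3]), array([-0.1,  0.1, -0.2]))
```

Call:
{"api": "apply_moves", "payload": {
  "rows": [
    [3, -3, 13, 0, 0, 0, 1],
    [0, 0, 13, 0, 0, 0, 1]
  ]
}}

```text
t: 7.3
tcp_pos: [0.5121, 0.2353, 0.1372]
ee_rot: [0.791, 0.401, 0.446, 0.118]
wrist_force: [0.6, -0.6, 0.0]
width: 0.0852
```

```bash
python3 -c "
from h import *
s=robot.sense();print(s['qpos'].round(4),s['tcp_pos'],s['qvel'].round(2))
print(delta(S0+AX*.092,tilt(-36)))"
```

```text
[ 0.6145  0.2111 -1.2614 -0.82   -0.3273  2.6543] [0.51210673 0.23527374 0.13718427] [-0.18  0.45  0.09 -0.41  0.14 -0.11]
(array([-14.1,  -1.3,  53.5]), array([-0.1,  0. , -0.2]))
```

Call:
{"api": "apply_moves", "payload": {
  "rows": [
    [-1, 0, 13, 0, 0, 0, 1],
    [-3, -0.5, 13, 0, 0, 0, 1],
    [-4, 0, 12, 0, 0, 0, 1],
    [0, 0, 0, 0, 0, 0, 1]
  ]
}}

```text
t: 7.63
tcp_pos: [0.5454, 0.238, 0.1133]
ee_rot: [0.791, 0.4, 0.448, 0.118]
wrist_force: [-1.0, -0.6, 0.3]
width: 0.0857
```

```bash
python3 -c "
from h import *
s=robot.sense();print(s['qpos'].round(4),s['tcp_pos'],s['qvel'].round(2))
print(delta(S0+AX*.092,tilt(-36)))"
```

```text
[ 0.5652  0.332  -1.2416 -0.9352 -0.2882  2.6247] [0.54538492 0.23802241 0.11334206] [ 0.   -0.06  0.02  0.07 -0.    0.01]
(array([-10.9,  -4.2,  12.6]), array([ 0. , -0.2, -0.4]))
```

Call:
{"api": "apply_moves", "payload": {
  "rows": [
    [-4, -2, 7, 0, 0, 0, 1],
    [-4, -2, 6, 0, 0, 0, 1],
    [-2, 0, 0, 0, 0, 0, 1],
    [0, 0, 0, 0, 0, 0, 1]
  ]
}}

```text
t: 7.97
tcp_pos: [0.5526, 0.2355, 0.1008]
ee_rot: [0.791, 0.399, 0.449, 0.118]
wrist_force: [0.3, -0.3, -0.6]
width: 0.0854
```

```bash
python3 -c "
from h import *
s=robot.sense();print(s['qpos'].round(4),s['tcp_pos'],s['qvel'].round(2),s['wrist_force'])
print(delta(S0+AX*.092,tilt(-36)))"
```

```text
[ 0.549   0.3855 -1.2506 -1.0026 -0.2764  2.6166] [0.55263504 0.23554761 0.10077951] [ 0.   -0.02  0.02  0.04 -0.    0.  ] [ 0.32072861 -0.34161568 -0.55313059]
(array([-3.4, -2.8,  0.1]), array([ 0.2, -0.3, -0.6]))
```

Call:
{"api": "apply_moves", "payload": {
  "rows": [
    [-2.5, -2.5, 0, 0, 0, 0, 1],
    [0, 0, 0, 0, 0, 0, 0],
    [0, 0, 0, 0, 0, 0, 0],
    [0, 0, 0, 0, 0, 0, 0],
    [0, 0, 0, 0, 0, 0, 0]
  ],
  "grip_force": 45
}}

```text
t: 8.38
tcp_pos: [0.5499, 0.2357, 0.1008]
ee_rot: [0.791, 0.398, 0.45, 0.117]
wrist_force: [0.3, 0.3, 0.3]
width: 0.0386
```

Call:
{"api": "apply_moves", "payload": {
  "rows": [
    [0, 0, 0, 0, 0, 0, 0],
    [0, 0, 0, 0, 0, 0, 0],
    [0, 0, 0, 0, 0, 0, 0]
  ]
}}

```text
t: 8.63
tcp_pos: [0.5494, 0.2359, 0.1008]
ee_rot: [0.791, 0.399, 0.45, 0.117]
wrist_force: [-0.4, 0.3, -0.4]
width: 0.0331
```

```bash
python3 -c "
from h import *
s=robot.sense();print(s['qpos'].round(4),s['tcp_pos'],s['wrist_force'].round(1),s['torque'].round(2),s['width'])
print(delta(S0+AX*.092,tilt(-36)));print(R.from_quat(s['ee_rot']).inv().apply(AX).round(3))"
```

```text
[ 0.5535  0.3872 -1.2595 -1.0147 -0.2785  2.6189] [0.54935792 0.23590962 0.1007505 ] [-0.4  0.3 -0.4] [-0.16  0.78 -0.04] 0.033094911123437425
(array([-2.8, -0.8,  2.6]), array([ 0.1, -0.4, -0.6]))
[ 0.008  0.003 -1.   ]
```

The barrel is gripped at 33 mm. Joint 3 is near its limit, so I'll fit a quick kinematic model to see whether the withdrawal stays in range.

```bash
cat > kin.py <<'E'
from h import *
from scipy.optimize import least_squares
D=[([-1.202,.261,-.139,1.173,0,1.571],[.189,-.489,.23]),([-.433,.274,-.37,.936,0,1.727],[.4484,-.2077,.1396]),
([-.448,.411,-.164,1.049,.07,2.688],[.5145,-.2222,.1394]),([.385,.087,-.14,1.306,-.051,2.629],[.4283,.1561,.3146]),([.648,-.093,-1.148,-.299,-.323,2.699],[.4596,.2202,.1857]),
([.644,.067,-1.276,-.669,-.357,2.665],[.4775,.2186,.1591]),([.631,.134,-1.281,-.756,-.341,2.664],[.4911,.2263,.1501]),([.6145,.2111,-1.2614,-.82,-.3273,2.6543],[.5121,.2353,.1372]),
([.5652,.332,-1.2416,-.9352,-.2882,2.6247],[.5454,.238,.1133]),([.5535,.3872,-1.2595,-1.0147,-.2785,2.6189],[.5494,.2359,.1008])]
def fk(q,p):
    h,r0,A,B,C,Dd,d,g=p
    er=np.array([np.cos(q[0]),np.sin(q[0]),0]); el=np.array([-np.sin(q[0]),np.cos(q[0]),0]); ez=np.array([0,0,1.])
    dr=lambda a:np.cos(a)*er-np.sin(a)*ez; up=lambda a:np.sin(a)*er+np.cos(a)*ez
    P=h*ez+r0*er+A*dr(q[1])+B*up(q[1])+C*dr(q[1]-q[2])+Dd*up(q[1]-q[2])
    f=dr(q[1]-q[2]+q[3]); z=np.cos(q[4])*f+SG*np.sin(q[4])*el
    return P+d*f+g*z,z
best=None
for SG in(1,-1):
    r=least_squares(lambda p:np.ravel([fk(q,p)[0]-t for q,t in D]).tolist()+list((p-[.15,0,.1,.3,.2,.05,.07,.25])*.003),[.15,0,.1,.3,.2,.05,.07,.25])
    if best is None or r.cost<best[0]: best=(r.cost,SG,r.x,np.abs(r.fun[:30]).max())
_,SG,p,e=best
if __name__=="__main__":
    print(SG,p.round(3),"max err",e)
    s=robot.sense(); print(fk(s["qpos"],p)[1],R.from_quat(s["ee_rot"]).as_matrix()[:,2])
    def ik(pos,z,q0):
        return least_squares(lambda q:np.r_[(fk(q,p)[0]-pos)*10,fk(q,p)[1]-z],q0[:5])
    q=s["qpos"][:5]
    for pull in np.arange(0,.1,.01):
        r=ik(s["tcp_pos"]+AX*pull,-AX,q); q=r.x; print(round(pull,2),q.round(3),r.cost<1e-6)
E
python3 kin.py
```

```text
1 [ 0.218  0.001 -0.     0.567  0.385  0.06   0.12   0.32 ] max err 0.000398490148109637
[ 0.80447485  0.17393022 -0.56795114] [ 0.80447485  0.17393022 -0.56795114]
0.0 [ 0.555  0.378 -1.251 -0.988 -0.281] True
0.01 [ 0.563  0.352 -1.261 -0.971 -0.288] True
0.02 [ 0.572  0.325 -1.27  -0.952 -0.295] True
0.03 [ 0.581  0.297 -1.278 -0.931 -0.302] True
0.04 [ 0.59   0.268 -1.286 -0.907 -0.31 ] True
0.05 [ 0.6    0.238 -1.292 -0.882 -0.317] True
0.06 [ 0.611  0.207 -1.298 -0.854 -0.326] True
0.07 [ 0.622  0.175 -1.302 -0.824 -0.335] True
0.08 [ 0.633  0.142 -1.306 -0.792 -0.344] True
0.09 [ 0.645  0.108 -1.308 -0.758 -0.353] True
```

```bash
cat > pull.py <<'E'
from kin import *
s=robot.sense(); z0=R.from_quat(s["ee_rot"]).as_matrix()[:,2]; Lz=.094 # TCP dist from lens
lat=np.cross(AX,[0,0,1.]); lat/=np.linalg.norm(lat)
def ik(pos,z,q0): return least_squares(lambda q:np.r_[(fk(q,p)[0]-pos)*10,fk(q,p)[1]-z],q0[:5])
q=s["qpos"][:5]; lens0=s["tcp_pos"]-AX*Lz
for pull,dl in((.0,0),(.01,0),(.02,1),(.03,2),(.04,3.5),(.05,5.5),(.06,8),(.07,10),(.08,12),(.1,14)):
    a=R.from_rotvec(lat*np.radians(dl)).apply(AX); assert a[2]>=AX[2]-1e-9
    ins=max(.068-pull,0); piv=lens0+AX*(pull+ins/2); pos=piv+a*(Lz-ins/2)
    r=ik(pos,-a,q); q=r.x; print(pull,dl,"tiltlimit",np.degrees(.006/max(ins,.01)).round(1),q.round(3),pos.round(4))
E
python3 pull.py
```

```text
0.0 0 tiltlimit 5.1 [ 0.555  0.378 -1.251 -0.988 -0.281] [0.5494 0.2359 0.1008]
0.01 0 tiltlimit 5.9 [ 0.563  0.352 -1.261 -0.971 -0.288] [0.5413 0.2342 0.1065]
0.02 1 tiltlimit 7.2 [ 0.568  0.3   -1.247 -0.887 -0.288] [0.534  0.2327 0.1132]
0.03 2 tiltlimit 9.0 [ 0.572  0.25  -1.232 -0.803 -0.287] [0.5268 0.2311 0.1201]
0.04 3.5 tiltlimit 12.3 [ 0.574  0.193 -1.203 -0.69  -0.283] [0.5202 0.2297 0.1276]
0.05 5.5 tiltlimit 19.1 [ 0.573  0.134 -1.161 -0.554 -0.274] [0.5142 0.2284 0.1359]
0.06 8 tiltlimit 34.4 [ 0.568  0.08  -1.105 -0.401 -0.26 ] [0.509  0.2274 0.1449]
0.07 10 tiltlimit 34.4 [ 0.566  0.04  -1.06  -0.282 -0.249] [0.5036 0.2262 0.1535]
0.08 12 tiltlimit 34.4 [ 0.564  0.008 -1.017 -0.172 -0.239] [0.4979 0.225  0.1615]
0.1 14 tiltlimit 34.4 [ 0.569 -0.042 -0.975 -0.045 -0.233] [0.4843 0.2221 0.1752]
```

```bash
cat > pull2.py <<'E'
from kin import *
import sys
s=robot.sense(); Rc=R.from_quat(s["ee_rot"]); Lz=.094
LENS0=np.array([.5494,.2359,.1008])-AX*Lz
lat=np.cross(AX,[0,0,1.]); lat/=np.linalg.norm(lat)
pc=s["tcp_pos"]
print(s["qpos"].round(3),s["wrist_force"].round(1))
R0=tilt(-36)
for pull,dl in((.01,.3),(.02,.8),(.03,1.6),(.04,2.6),(.05,4),(.06,6),(.07,9),(.085,13)):
    if pull<=float(sys.argv[1]): continue
    Rl=R.from_rotvec(lat*np.radians(dl)); a=Rl.apply(AX); ins=max(.068-pull,0)
    pos=LENS0+AX*(pull+ins/2)+a*(Lz-ins/2); Rn=Rl*R0
    print(pull,Rc.inv().apply((pos-pc)*1000).round(1).tolist(),np.degrees((Rc.inv()*Rn).as_rotvec()).round(1).tolist()); pc,Rc=pos,Rn
E
python3 pull2.py 0
```

```text
[ 0.553  0.387 -1.26  -1.015 -0.278  2.619] [-0.4  0.3 -0.4]
0.01 [0.4, 0.3, -10.0] [0.3, -0.7, -0.6]
0.02 [0.4, 0.4, -10.0] [0.3, -0.4, 0.0]
0.03 [0.7, 0.7, -10.0] [0.5, -0.6, 0.0]
0.04 [0.9, 0.8, -10.0] [0.7, -0.7, -0.0]
0.05 [1.4, 1.2, -10.0] [0.9, -1.0, 0.0]
0.06 [2.1, 1.9, -9.9] [1.3, -1.5, 0.0]
0.07 [3.2, 2.9, -9.8] [2.0, -2.2, 0.0]
0.085 [3.1, 2.8, -14.6] [2.7, -3.0, -0.0]
```

Call:
{"api": "apply_moves", "payload": {
  "rows": [
    [0.4, 0.3, -10, 0.3, -0.5, 0, 0],
    [0.4, 0.4, -10, 0.3, -0.4, 0, 0],
    [0.7, 0.7, -10, 0.5, -0.6, 0, 0]
  ]
}}

```text
t: 8.88
tcp_pos: [0.5278, 0.2312, 0.1188]
ee_rot: [0.798, 0.401, 0.435, 0.115]
wrist_force: [2.0, 0.7, -1.3]
width: 0.0331
```

```bash
python3 pull2.py 0.025
```

```text
[ 0.574  0.264 -1.241 -0.835 -0.292  2.642] [ 2.   0.7 -1.3]
0.03 [0.1, -0.0, -1.6] [0.1, -0.0, -0.6]
0.04 [0.9, 0.8, -10.0] [0.7, -0.7, -0.0]
0.05 [1.4, 1.2, -10.0] [0.9, -1.0, 0.0]
0.06 [2.1, 1.9, -9.9] [1.3, -1.5, 0.0]
0.07 [3.2, 2.9, -9.8] [2.0, -2.2, 0.0]
0.085 [3.1, 2.8, -14.6] [2.7, -3.0, -0.0]
```

Small forces and a healthy q3 margin, so I'll keep pulling.

Call:
{"api": "apply_moves", "payload": {
  "rows": [
    [0.9, 0.8, -11, 0.7, -0.7, 0, 0],
    [1.4, 1.2, -10.5, 0.9, -1, 0, 0],
    [2.1, 1.9, -10, 1.3, -1.5, 0, 0],
    [3.2, 2.9, -10, 2, -2.2, 0, 0],
    [3.1, 2.8, -15, 2.7, -3, 0, 0]
  ]
}}

```text
t: 9.3
tcp_pos: [0.4912, 0.2223, 0.1617]
ee_rot: [0.834, 0.42, 0.346, 0.092]
wrist_force: [0.7, 0.2, -2.4]
width: 0.0332
```

Call:
{"api": "apply_moves", "payload": {
  "rows": [
    [3, 3, -15, 2.7, -3, 0, 0],
    [5, 5, -15, 0, 0, 0, 0],
    [8, 8, -15, 0, 0, 0, 0],
    [10, 10, -15, 0, 0, 0, 0]
  ]
}}

```text
t: 9.63
tcp_pos: [0.479, 0.2159, 0.231]
ee_rot: [0.845, 0.426, 0.311, 0.083]
wrist_force: [-0.2, 0.5, -1.0]
width: 0.0331
```

```bash
python3 -c "
from h import *
s=robot.sense();print(s['qpos'].round(3),s['tcp_pos'],s['wrist_force'].round(1))
z=R.from_quat(s['ee_rot']).as_matrix()[:,2];print('lens',s['tcp_pos']+.094*z)
plan([([.45,.17,.33],down(-45)),([.53,0,.33],down(-60)),([.556,-.215,.25],down(-88))],[7,7,7])"
```

```text
[ 0.549 -0.124 -0.811  0.258 -0.206  2.689] [0.47895832 0.21587342 0.2310217 ] [-0.2  0.5 -1. ]
lens [0.53499685 0.22757134 0.15646406]
[-0.5, 7.0, -14.5] [3.3, -4.3, 1.2]
[-1.4, 6.2, -14.8] [3.3, -4.3, 1.2]
[-2.4, 5.4, -15.0] [3.3, -4.3, 1.2]
[-3.4, 4.6, -15.1] [3.3, -4.3, 1.2]
[-4.5, 3.8, -15.0] [3.3, -4.3, 1.2]
[-5.5, 3.1, -14.8] [3.3, -4.3, 1.2]
[-6.5, 2.4, -14.5] [3.3, -4.3, 1.2]
-
[-9.1, 25.3, 0.0] [0.0, -0.0, 2.1]
[-8.1, 25.6, 0.0] [0.0, -0.0, 2.1]
[-7.2, 25.9, 0.0] [0.0, -0.0, 2.1]
[-6.2, 26.1, 0.0] [0.0, -0.0, 2.1]
[-5.2, 26.3, 0.0] [0.0, -0.0, 2.1]
[-4.2, 26.5, 0.0] [0.0, -0.0, 2.1]
[-3.2, 26.6, 0.0] [0.0, -0.0, 2.1]
-
[-12.1, 28.5, 11.4] [-0.0, -0.0, 4.0]
[-10.1, 29.2, 11.4] [-0.0, -0.0, 4.0]
[-8.1, 29.9, 11.4] [-0.0, -0.0, 4.0]
[-6.0, 30.4, 11.4] [-0.0, -0.0, 4.0]
[-3.8, 30.7, 11.4] [-0.0, -0.0, 4.0]
[-1.7, 30.9, 11.4] [-0.0, -0.0, 4.0]
[0.5, 30.9, 11.4] [-0.0, -0.0, 4.0]
-
```

The microscope is out. Lifting and turning it upright next.

Call:
{"api": "apply_moves", "payload": {
  "rows": [
    [-0.5, 7, -15, 3.3, -4.3, 1.2, 0],
    [-1.4, 6, -15, 3.3, -4.3, 1.2, 0],
    [-2.4, 5.4, -15, 3.3, -4.3, 1.2, 0],
    [-3.4, 4.6, -15, 3.3, -4.3, 1.2, 0],
    [-4.5, 4, -15, 3.3, -4.3, 1.2, 0]
  ]
}}

```text
t: 10.05
tcp_pos: [0.447, 0.1792, 0.3007]
ee_rot: [0.913, 0.4, 0.08, 0.022]
wrist_force: [1.1, -0.0, -2.3]
width: 0.0333
```

Call:
{"api": "apply_moves", "payload": {
  "rows": [
    [-5.5, 3, -15, 3.3, -4.3, 1.2, 0],
    [-6.5, 2.4, -14, 3.3, -4.3, 1.2, 0],
    [-9, 25, 0, 0, 0, 2.1, 0],
    [-8, 26, 0, 0, 0, 2.1, 0],
    [-7, 26, 0, 0, 0, 2.1, 0]
  ]
}}

```text
t: 10.47
tcp_pos: [0.4775, 0.0934, 0.331]
ee_rot: [0.944, 0.329, -0.017, -0.004]
wrist_force: [0.6, -0.5, -0.7]
width: 0.0329
```

Call:
{"api": "apply_moves", "payload": {
  "rows": [
    [-6, 26, 0, 0, 0, 2.1, 0],
    [-5, 26, 0, 0, 0, 2.1, 0],
    [-4, 26, 0, 0, 0, 2.1, 0],
    [-3, 26, 0, 0, 0, 2.1, 0],
    [0, 0, 0, 0, 0, 0, 0]
  ]
}}

```text
t: 10.88
tcp_pos: [0.5271, -0.0113, 0.3252]
ee_rot: [0.967, 0.253, -0.019, -0.002]
wrist_force: [-0.2, 0.0, -0.9]
width: 0.0327
```

```bash
python3 -c "
from h import *
s=robot.sense();print(s['qpos'].round(3),s['tcp_pos'],s['wrist_force'].round(1),s['width'])
plan([([.556,-.215,.23],down(-85))],[8])"
```

```text
[-0.017  0.274  0.123  1.458 -0.007  2.613] [ 0.52707615 -0.01126905  0.32522539] [-0.2  0.  -0.9] 0.032718053054020514
[-8.9, 24.1, 11.9] [-0.0, 0.3, 3.0]
[-7.7, 24.6, 11.9] [-0.0, 0.3, 3.0]
[-6.4, 24.9, 11.9] [-0.0, 0.3, 3.0]
[-5.1, 25.2, 11.9] [-0.0, 0.3, 3.0]
[-3.8, 25.5, 11.9] [-0.0, 0.3, 3.0]
[-2.5, 25.6, 11.9] [-0.0, 0.3, 3.0]
[-1.2, 25.7, 11.9] [-0.0, 0.3, 3.0]
[0.1, 25.7, 11.9] [-0.0, 0.3, 3.0]
-
```

Call:
{"api": "apply_moves", "payload": {
  "rows": [
    [-9, 24, 12, 0, 0.3, 3, 0],
    [-8, 25, 12, 0, 0.3, 3, 0],
    [-6, 25, 12, 0, 0.3, 3, 0],
    [-5, 25, 12, 0, 0.3, 3, 0],
    [-4, 25, 12, 0, 0.3, 3, 0]
  ]
}}

```text
t: 11.3
tcp_pos: [0.5472, -0.1393, 0.2619]
ee_rot: [0.992, 0.122, -0.005, -0.004]
wrist_force: [0.4, 0.2, -0.9]
width: 0.0332
```

Call:
{"api": "apply_moves", "payload": {
  "rows": [
    [-3, 25, 12, 0, 0.3, 3, 0],
    [-1, 25, 12, 0, 0.3, 3, 0],
    [0, 20, 8, 0, 0.3, 3, 0],
    [0, 0, 0, 0, 0, 0, 0],
    [0, 0, 0, 0, 0, 0, 0]
  ]
}}

```text
t: 11.72
tcp_pos: [0.5537, -0.2148, 0.2204]
ee_rot: [0.999, 0.037, -0.002, -0.005]
wrist_force: [0.0, 0.7, -1.4]
width: 0.0331
```

```bash
python3 -c "
from h import *
s=robot.sense();print(s['qpos'].round(3),s['tcp_pos'],s['wrist_force'].round(1))
print(delta([.556,-.215,.154],down(-85)))
c=[]
for n in('wrist','scene','top'):
  i,d,K,E=pts(n);np.savez(n+'5.npz',i=i,d=d,K=K,E=E)
  c.append(i)
cv2.imwrite('pics/w5.png',np.vstack([cv2.resize(c[0],(420,315)),cv2.resize(c[1][130:310,80:320],(420,285))]))"
```

```text
[-0.374  0.389  0.023  1.212  0.008  2.693] [ 0.55368817 -0.21476762  0.22044399] [ 0.   0.7 -1.4]
(array([ 2.5,  1.1, 66.4]), array([-0.6,  0.2, -0.7]))
```

View pics/w5.png

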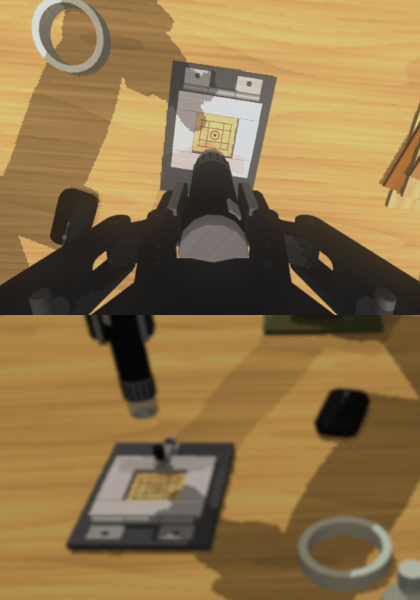

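In the wrist tile the sample ring is at full-image (287,180), and the microscope hangs below the gripper. The scene tile shows it over the fixture with the latch across the rail. I'll measure its axis and the ring.

```bash
cat > ax.py <<'E'
from h import *
from scipy.optimize import least_squares
import sys
t=sys.argv[1]; s=robot.sense(); tc=s["tcp_pos"]; C=[]
for n in("scene","wrist","top"):
    f=np.load(n+t+".npz"); d=f["d"]; P=cloud(d,f["K"],f["E"])
    q=(d>0)&(np.hypot(P[...,0]-tc[0],P[...,1]-tc[1])<.035)&(P[...,2]>tc[2]-.08)&(P[...,2]<tc[2]-.01)&(P[...,2]>.06)
    p=P[q]; print(n,len(p),p.min(0).round(3) if len(p) else "",p.max(0).round(3) if len(p) else "")
    if n!="top" and len(p)>30:
        r=least_squares(lambda a:np.hypot(p[:,0]-a[0]-a[2]*(p[:,2]-tc[2]),p[:,1]-a[1]-a[3]*(p[:,2]-tc[2]))-.0165,[tc[0],tc[1],0,0],loss="soft_l1",f_scale=.001)
        l=-.094; print("  axis xy at tcp",r.x[:2].round(4),"slope deg",np.degrees(r.x[2:]).round(1),"lens xy",(r.x[:2]+r.x[2:]*l).round(4),"rms",np.sqrt(np.mean(r.fun**2)).round(4))
f=np.load("scene"+t+".npz");P=cloud(f["d"],f["K"],f["E"]);q=(np.hypot(P[...,0]-tc[0],P[...,1]-tc[1])<.03)&(P[...,2]>.065)&(P[...,2]<tc[2]);print("lens z min",np.percentile(P[q][:,2],[0,1,3]).round(4))
f=np.load("wrist"+t+".npz"); print("ring",onplane(f["K"],f["E"],float(sys.argv[2]),float(sys.argv[3]),.017).round(4))
print("tool z",R.from_quat(s["ee_rot"]).as_matrix()[:,2].round(3),"tcp",tc.round(4))
E
python3 ax.py 5 287 180
```

```text
scene 681 [ 0.545 -0.23   0.142] [ 0.568 -0.195  0.212]
  axis xy at tcp [ 0.5489 -0.2136] slope deg [ 0.6 -1.2] lens xy [ 0.5478 -0.2116] rms 0.001
wrist 1534 [ 0.546 -0.231  0.142] [ 0.566 -0.196  0.212]
  axis xy at tcp [ 0.5483 -0.2147] slope deg [ 0.1 -1.2] lens xy [ 0.5482 -0.2127] rms 0.0003
top 31 [ 0.53  -0.209  0.154] [ 0.563 -0.197  0.21 ]
lens z min [0.1231 0.1257 0.1286]
ring [ 0.5565 -0.2163  0.017 ]
tool z [-0.002  0.009 -1.   ] tcp [ 0.5543 -0.2137  0.2217]
```

Call:
{"api": "apply_moves", "payload": {
  "rows": [
    [8, 3, 0, -1.1, 0, 0, 0],
    [0, 0, 14, 0, 0, 0, 0],
    [0, 0, 14, 0, 0, 0, 0],
    [0, 0, 14, 0, 0, 0, 0],
    [0, 0, 10, 0, 0, 0, 0]
  ]
}}

```text
t: 12.28
tcp_pos: [0.5703, -0.2133, 0.1752]
ee_rot: [0.999, 0.043, 0.007, 0.009]
wrist_force: [-0.2, -0.3, -1.1]
width: 0.0328
```

Call:
{"api": "apply_moves", "payload": {
  "rows": [
    [0, 0, 7, 0, 0, 0, 0],
    [0, 0, 5, 0, 0, 0, 0],
    [0, 0, 0, 0, 0, 0, 0],
    [0, 0, 0, 0, 0, 0, 0]
  ]
}}

```text
t: 12.62
tcp_pos: [0.5725, -0.21, 0.1624]
ee_rot: [0.999, 0.046, 0.007, 0.01]
wrist_force: [0.6, -0.4, -1.1]
width: 0.0328
```

```bash
python3 -c "
from h import *
s=robot.sense();print(s['tcp_pos'],s['wrist_force'].round(1),s['qvel'].round(3))
for n in('wrist','scene','top'):
  i,d,K,E=pts(n);np.savez(n+'6.npz',i=i,d=d,K=K,E=E)
  if n=='wrist':w=i
  if n=='scene':c=i
cv2.imwrite('pics/w6.png',np.vstack([w[60:360,60:480],cv2.resize(c[130:310,80:320],(420,300))]))"; python3 ax.py 6 287 180
```

```text
[ 0.57252753 -0.20996845  0.1624136 ] [ 0.6 -0.4 -1.1] [ 0.012  0.    -0.    -0.004 -0.003 -0.   ]
scene 611 [ 0.561 -0.227  0.083] [ 0.587 -0.192  0.153]
  axis xy at tcp [ 0.5679 -0.2088] slope deg [-0.5  0.6] lens xy [ 0.5686 -0.2099] rms 0.001
wrist 1491 [ 0.566 -0.228  0.083] [ 0.586 -0.193  0.153]
  axis xy at tcp [ 0.5674 -0.2101] slope deg [-1.   0.3] lens xy [ 0.569  -0.2106] rms 0.0004
top 26 [ 0.549 -0.211  0.098] [ 0.578 -0.194  0.148]
lens z min [0.066  0.068  0.0709]
ring [ 0.5891 -0.2147  0.017 ]
tool z [ 0.016 -0.019 -1.   ] tcp [ 0.5726 -0.2105  0.1628]
```

View pics/w6.png

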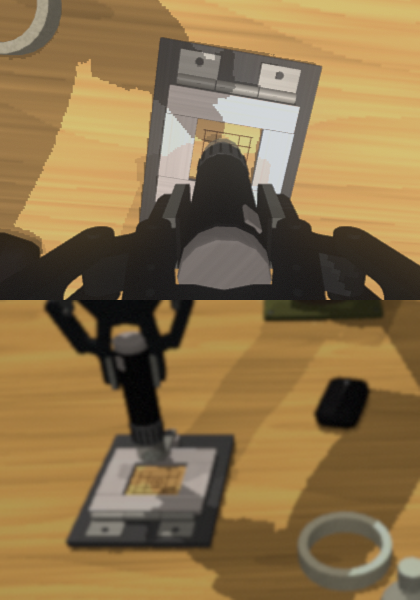

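Call:
{"api": "apply_moves", "payload": {
  "rows": [
    [-11.5, 5, 0, 0.4, -0.8, 0, 0],
    [0, 0, 0, 0, 0, 0, 0],
    [0, 0, 0, 0, 0, 0, 0]
  ]
}}

```text
t: 13.02
tcp_pos: [0.5611, -0.2176, 0.1641]
ee_rot: [0.999, 0.045, 0.001, 0.007]
wrist_force: [0.5, 0.3, -1.5]
width: 0.0332
```

```bash
python3 -c "
from h import *
for n in('wrist','scene','top'):
  i,d,K,E=pts(n);np.savez(n+'7.npz',i=i,d=d,K=K,E=E)"; python3 ax.py 7 287 180
```

```text
scene 593 [ 0.55  -0.235  0.084] [ 0.575 -0.2    0.154]
  axis xy at tcp [ 0.5563 -0.2168] slope deg [0.5 0.2] lens xy [ 0.5555 -0.2171] rms 0.001
wrist 1487 [ 0.553 -0.236  0.084] [ 0.573 -0.201  0.154]
  axis xy at tcp [ 0.5557 -0.2179] slope deg [-0.2  0.1] lens xy [ 0.556  -0.2181] rms 0.0004
top 29 [ 0.537 -0.213  0.098] [ 0.567 -0.201  0.153]
lens z min [0.0676 0.0692 0.0724]
ring [ 0.5752 -0.2219  0.017 ]
tool z [ 0.002 -0.014 -1.   ] tcp [ 0.5612 -0.2174  0.1639]
```

Call:
{"api": "apply_moves", "payload": {
  "rows": [
    [0, -2, 6.5, 0, 0, 0, 0],
    [0, 0, 6, 0, 0, 0, 0],
    [0, 0, 0, 0, 0, 0, 0],
    [0, 0, 0, 0, 0, 0, 0]
  ]
}}

```text
t: 13.5
tcp_pos: [0.5611, -0.2153, 0.1499]
ee_rot: [0.999, 0.045, 0.001, 0.007]
wrist_force: [0.4, -0.3, -1.8]
width: 0.033
```

```bash
python3 -c "
from h import *
s=robot.sense();print(s['tcp_pos'],s['qvel'].round(3))
for n in('wrist','scene','top'):
  i,d,K,E=pts(n);np.savez(n+'8.npz',i=i,d=d,K=K,E=E)
  if n=='wrist':w=i
  if n=='scene':c=i
cv2.imwrite('pics/w8.png',np.vstack([w[60:360,60:480],cv2.resize(c[130:310,80:320],(420,300))]))"; python3 ax.py 8 287 180; sed -n '1,3p' /dev/null
```

```text
[ 0.56110493 -0.21533982  0.14991752] [ 0.002  0.01  -0.019 -0.014 -0.001  0.002]
scene 575 [ 0.548 -0.232  0.07 ] [ 0.575 -0.197  0.14 ]
  axis xy at tcp [ 0.5566 -0.2142] slope deg [0.9 0.2] lens xy [ 0.5552 -0.2145] rms 0.001
wrist 1507 [ 0.553 -0.233  0.07 ] [ 0.573 -0.198  0.14 ]
  axis xy at tcp [ 0.5557 -0.2154] slope deg [-0.2  0.1] lens xy [ 0.556  -0.2154] rms 0.0004
top 29 [ 0.537 -0.21   0.085] [ 0.569 -0.198  0.137]
lens z min [0.0651 0.0656 0.0673]
ring [ 0.5778 -0.2186  0.017 ]
tool z [ 0.002 -0.014 -1.   ] tcp [ 0.5613 -0.2155  0.1503]
```

View pics/w8.png

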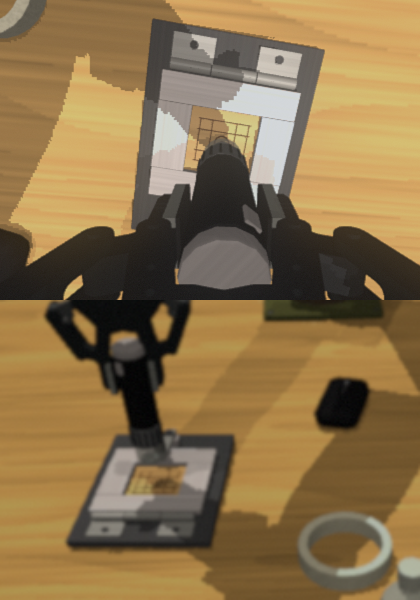

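The lens tracks to within about 1 mm of the ring and the axis is upright within about 1°. Its height is 37–39 mm above the sample, so I'll raise it slightly, settle and hand in.

Call:
{"api": "apply_moves", "payload": {
  "rows": [
    [0, 0, -2, 0, 0, 0, 0],
    [0, 0, 0, 0, 0, 0, 0],
    [0, 0, 0, 0, 0, 0, 0],
    [0, 0, 0, 0, 0, 0, 0]
  ]
}}

```text
t: 13.98
tcp_pos: [0.5619, -0.2155, 0.1532]
ee_rot: [0.999, 0.045, 0.001, 0.007]
wrist_force: [-0.6, -0.5, -1.7]
width: 0.0327
```

```bash
python3 -c "
from h import *
s=robot.sense();print(s['t'],s['tcp_pos'],s['qvel'].round(3),s['width'])
i,d,K,E=pts('scene');P=cloud(d,K,E);tc=s['tcp_pos'];q=(np.hypot(P[...,0]-.556,P[...,1]+.2155)<.02)&(P[...,2]>.035)&(P[...,2]<tc[2]);print('lens z',np.percentile(P[q][:,2],[0,1,3]).round(4))
if tc[2]>.148 and abs(s['qvel']).max()<.05: print(robot.sign_off())"
```

```text
13.9833 [ 0.56188818 -0.21553506  0.15319871] [-0.001 -0.004  0.001  0.002  0.002  0.   ] 0.03273716851157531
lens z [0.0562 0.0582 0.0615]
the job is handed in; nothing more can be done
None
```

The job is handed in at 14 s. The latch is turned across the frame, and the gripper is holding the microscope upright with its lens over the middle of the sample.

**Latch:** I pinched the knob and swung the latch until it would go no further. The wrist view afterwards put it at about 1.6 rad, square across the front rail, with the frame shut.

**Microscope:** I gripped it by the tail end and drew it out along the sleeve axis, with wrist forces of only a few newtons. I then turned it upright and carried it over the fixture.

**Last checks:**
- **Position:** in the last fit, just before a final lift of about 3 mm, the lens was about 1 mm from the sample's middle.
- **Height:** after that lift, the lens end read 56–59 mm above the bench, so about 39–42 mm above the sample.
- **Steadiness:** the arm was still and the grip was 33 mm wide.

**What disagreed or went less cleanly:**
- **Tilt:** in that same fit, the wrist camera gave about 0.2° of lean and the scene camera about 0.9°.
- **Ring hidden:** the microscope covers the ring at the end, so the position check uses where I measured the ring earlier (about 2 mm scatter between views).
- **Joint 3:** on the way to the microscope it read -1.281 against its -1.28 limit. I then moved away from the limit.
- **Sideways drift:** on the first descent the tool drifted about 12 mm sideways, with the lens still about 68 mm above the bench. I corrected that before going lower.
- **Bench check:** the mouse and tape roll looked undisturbed in the last pictures. I did not re-measure any of the bystanders, and the caliper was outside the final crops.

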